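Open the terminal box: press the snap tab, push the cover off

ROBOT

A 7-joint arm with a two-finger parallel gripper is mounted at the origin on a cart in front of the work surface, level with it; the furniture and walls round the work are solid. World frame = base frame: x ahead of the robot, y to its left, z up, the work surface at z = 0. Lengths are in mm, angles in rad, forces in N, time in s.
With the tool pointing down it reaches from about 350 to 900 mm from the base axis. Payload 8.1 kg.
Tool frame: the origin (TCP) lies midway between the tips of the shut fingers; the grasp point (between the pads) lies 19 mm behind it (pinch_z is the z of the grasp point in the tool frame, in mm); z points along the fingers, y is the line along which they close (so a half turn about z gives the same grasp; the last joint's range is limited). The gripper opens to 85 mm and grips with 20 to 120 N. Pads are 22 mm wide; open, the fingers measure 114 mm over their backs; the gripper's body (76 mm by 85 mm) begins 54 mm behind the grasp point. The pads swing forward as they close: fully open they stand 13 mm farther back than shut.
Start: joints at [-1.409, 0.434, 0.025, 1.573, -0.012, 1.134, -0.075], TCP at [163.6, 603.222, 231.323] pointing down, gripper open.
Joint ranges: [-2.62, 2.62], [-0.44, 2.09], [-1.27, 1.32], [0.08, 2.57], [-1.32, 4.46], [0.12, 2], [-2.74, 2.74]. Speed limits (rad/s): [2.22, 2.22, 3.01, 3.01, 3.14, 3.14, 3.14].

INTERFACE

Orientations are given as [roll, pitch, yaw] about the fixed x, y, z axes, in that order (R = Rz(yaw) Ry(pitch) Rx(roll)).
In Python, from cell import * gives the robot as it stands. The module is installed in compiled form; this text tells all that it offers.
- The arm moves only by the tool send_rows, never from a script. Its argument "deltas" is one flat list of numbers, 7 for each row, row after row: the gripper's target within -1 to 1 (shut at 1, half-way at 0, fully open at -1), then the shift along the world's x, y, z normalised to -1 to 1, where 1 is 0.04 m, then the turn, a rotation vector about the world's x, y, z normalised to -1 to 1, where 1 is 6 degrees. In form: [claw, x, y, z, ax, ay, az, claw, x, y, z, ax, ay, az, ...]. A call has exactly 5 rows; each row shifts and turns the commanded pose from where the row before left it; what a row does not reach is not made up. A row lasts 1/12 s, in which the tool goes at most 41.7 mm and 7.16 degrees, less where a joint would pass 70% of its speed; a pose out of reach is approached as far as the arm can. A call with a number of a shift or a turn outside -1 to 1 is refused whole. A call with a gripper value outside its range is refused whole. The fingers move at their own pace and stop on an object; "force" is the grip in N (left out, the last holds). Time passes only in rows, so rows that do not move let the fingers close, or fill a call up. It gives the time, the measured TCP pose, the force, the opening and the grip force at its end, in the units of the state.
- get_obs(): the state, without advancing time (a new reading comes with each control period).
- snapshot(name): name is "scene" or "top" or "wrist"; returns a dict with "color" (400x640x3 uint8, red, green, blue), "range_z" (400x640 float32, mm along the optical axis (not along the pixel's ray), 0 where there is no reading), "vertical_fov" (degrees; the focal length in pixels is half the picture's height over the tangent of half this angle, whatever the lens; pixels are square), "cx", "cy" (the principal point, pixels), "distortion" ([k1, k2, p1, p2, k3] as OpenCV has them; the pictures are not rectified), "cam_to_world" (4x4, takes a point from camera to world coordinates); the wrist camera has in their place "tool_from_camera" (4x4, takes a point from camera to tool coordinates, whose origin is the TCP and whose axes are the flange's). Camera axes: x right, y down, z forward; pixel columns grow to the right and rows downward; lengths in mm; the calibration is good to about 2 mm. A picture is of the moment at which its call begins: read the wrist's pose just before it.
- hand_in(): hands the job in; it is judged then, once.
The state is a dict: "t": time; "q": joint angles; "qvel": joint speeds; "effort": joint torques, N m; "eef_pos": TCP position; "tcp_rot": TCP orientation; "ft_force": force on the tool from outside, world axes, zero at the start; "moment": the same for the moment, N m; "opening": finger opening in mm; "grasp_force": force on a finger pad.
Only numpy, scipy, OpenCV 4.12 (cv2) and the standard library are available. Lean on these libraries where they do the work, as an engineer would, in place of code of your own. Each camera call takes 0.05 s, during which the arm holds its last target. There are 200 camera calls.

TASK

Open the terminal box: press its snap tab fully in with a fingertip to release the sliding cover, then push the cover by its upright rib along the box, off its seat and onto the empty landing deck, until the terminals lie fully uncovered. Pick nothing up, leave the other things on the table where they are, and finish clear of everything.

Things in the scene. Friction and masses are not known exactly. Their poses are not given: they have to be found in the camera images.
- terminal_box: low grey instrument terminal box, 230 x 86 mm, 43 mm high, fixed to the table, deck top at z 32 mm (30 mm round the tab). Origin on the table top under the box; x runs along the box from the snap tab towards the empty landing deck (roughly to the robot's left), y across, z up. In its frame the box spans x -118 to +112 mm, the tab's button x -110 to -86 mm, the seated cover x -74 to +14 mm.
- well_middle (a point): middle of the mouth of the terminal well under the seated cover, at box x -20 mm, z 32 mm, fixed to the box; the well spans box x -45 to +5 mm and is 52 mm wide, with six brass screw terminals in it. The flat landing deck runs from box x +5 mm to the end stop.
- end_stop (a point): middle of the inner face of the fixed end stop at the far end of the landing deck, box x +106 mm, z 37 mm. Side rails (y +-36.5 to +-43 mm, top at z 43 mm) run from the seat to the stop; their lips reach in to y +-32.5 mm over the cover's edges, so that the cover can only slide along x.
- terminal_cover: flat off-white sliding cover, 88 x 70 x 6 mm, about 0.08 kg, slides easily (under 2 N). Origin at the centre of its underside, axes as the box's: box x -30 mm when seated (2 mm play), z 32 mm; at the end stop x +62 mm; the well is fully uncovered from x +49 mm on. While the tab is out, its tooth stands in the cover's small window and stops it.
- push_rib (a point): on the upright rib across the trailing end of the cover: 8 mm thick, 50 mm wide, top 18 mm above the cover's plate (z 56 mm). The point is on its rear face (towards the snap tab) at mid-width, z 50 mm; pushing that face along the box's +x slides the cover.
- tab_top (a point): centre of the top face of the snap tab's button: black, 24 mm along the box by 32 mm across, with three fine ridges; top at z 42 mm when out, 33 mm when fully in; 12 mm of free gap between it and the cover's rib. A tall fixed microscope (355 mm high) stands behind the box, from x 0.58 m on at y -0.06 to -0.18 m: come in on the robot's side of it.
- snap_tab (a joint): travel of the snap tab straight down, m: 0 is out (locked), 0.009 fully in. Takes about 4 N to press and stays in once pressed. The cover is released from about 0.0065 on.
- marker: black-and-white glass marker, 132 mm long, lying crosswise just beyond the landing end of the terminal box; bystander; origin at the centre of its underside
- tweezers: steel tweezers, 125 mm long, lying crosswise just beyond the tab end of the terminal box; bystander; origin at the centre of its underside
- matchbox_0: match box, 50 x 35 x 14 mm, lying beyond the tweezers; bystander; origin at the centre of its underside
- bench_timer: round wind-up bench timer, 64 mm wide, 43 mm high, standing to the right of the box (not the one at the back wall); bystander; origin at the centre of its underside
- spirit_bottle: amber bottle with a screw cap, 60 mm wide, 124 mm high, standing behind that timer (not the one at the back wall); bystander; origin at the centre of its underside
There are look-alikes about, which are no part of the job. What is shaped like the terminal_cover but yellow is not meant.

How it is judged:
By the outcome, as a careful person would: the job done as asked, in the order asked, and still so for the second after the job is handed in, with the robot touching nothing.
It also fails if it takes over 38 s, if anything falls off the work surface, if the arm or the gripper's body presses on something with over 40 N, if the wrist force passes 120 N, or if a joint passes its speed limit or range.

## Working session

There is one attempt and no reset: what is moved stays moved. The work goes in short steps, Python scripts to look and compute and a tool call to move; the robot and the scene stay as the last step left them, time stands still between calls to the robot, and variables do not carry over. Pictures are saved under pics/ and viewed, at most 10 in all, crops included, and the job is handed in when it is done.

Besides the shell and the picture viewer there is one more tool, called as name(argument=value, ...) on one line, values as JSON. send_rows: Moves the arm, as the interface text tells. Its arguments: {"type":"object","properties":{"deltas":{"type":"array","items":{"type":"number","minimum":-1,"maximum":1}},"force":{"type":"number"}},"required":["deltas"]}

```bash
mkdir -p pics; cat > h.py <<'E'
from cell import *
import numpy as np, cv2
def snap(n):
    s=snapshot(n); f=200/np.tan(np.radians(s["vertical_fov"])/2)
    s["K"]=np.array([[f,0,s["cx"]],[0,f,s["cy"]],[0,0,1]]); return s
def rays(s,px,T):
    u=cv2.undistortPoints(np.array(px,float).reshape(-1,1,2),s["K"],np.array(s["distortion"])).reshape(-1,2)
    d=np.c_[u,np.ones(len(u))]@T[:3,:3].T
    return T[:3,3],d
def onplane(s,px,z,T=None):
    o,d=rays(s,px,s["cam_to_world"] if T is None else T)
    return o+d*((z-o[2])/d[:,2])[:,None]
def depthpts(s,T=None):
    T=s["cam_to_world"] if T is None else T
    v,u=np.mgrid[0:400,0:640]
    o,d=rays(s,np.c_[u.ravel(),v.ravel()],T)
    z=s["range_z"].ravel()[:,None]
    return np.where(z>0,o+d*z,np.nan).reshape(400,640,3)
E
python3 - <<'E'
from h import *
for n in("scene","top"):
    s=snap(n); cv2.imwrite(f"pics/{n}0.png",s["color"][:,:,::-1]); print(n,s["vertical_fov"],s["cam_to_world"].round(2).tolist(),s["distortion"])
o=get_obs();print(o)
E
```

```text
scene 55.0909918368819 [[0.73, -0.36, 0.59, -36.77], [-0.69, -0.4, 0.61, -819.28], [0.02, -0.84, -0.54, 582.66], [0.0, 0.0, 0.0, 1.0]] [-0.03028642  0.          0.          0.          0.        ]
top 49.113319691308966 [[-0.02, -0.99, 0.11, 416.54], [-1.0, 0.02, 0.02, -241.77], [-0.02, -0.11, -0.99, 1063.38], [0.0, 0.0, 0.0, 1.0]] [-0.05773424  0.          0.          0.          0.        ]
{'t': 0.1, 'q': array([-1.40858944,  0.43515672,  0.02498763,  1.57397523, -0.01163176,
        1.13399674, -0.07513932]), 'qvel': array([ 0.00227446, -0.00034825,  0.00016529, -0.00425794, -0.00075932,
       -0.00048494,  0.00016797]), 'effort': array([ 3.68684166e-03, -6.71750236e+01,  1.02820907e+00, -3.16905463e+01,
        1.57832319e-02,  7.23346107e-03, -1.77998936e-05]), 'eef_pos': array([163.50965271, 602.7805776 , 230.614418  ]), 'tcp_rot': array([-3.14020586e+00,  1.04336667e-04,  2.87665124e+00]), 'ft_force': array([ 0.269278  , -0.44597515,  0.38332868]), 'moment': array([ 0.02786184, -0.08143378,  0.02851873]), 'grasp_force': 0.0, 'opening': 85.7155348734916}
```

View pics/top0.png

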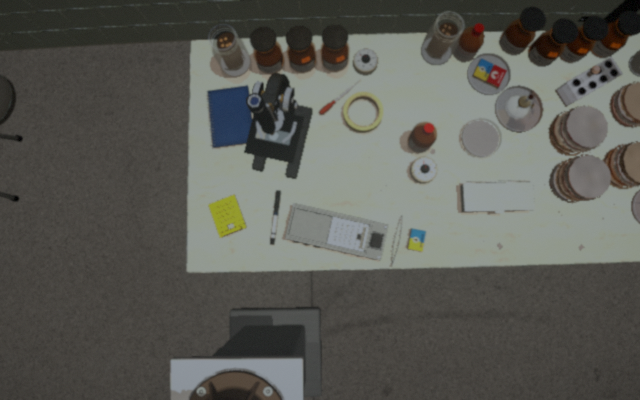

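View pics/scene0.png

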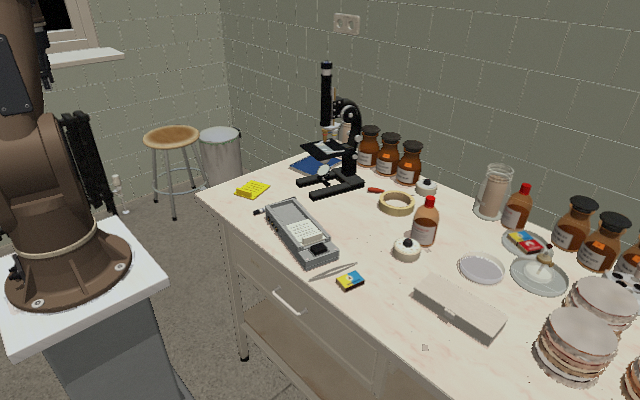

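The top view shows the box at columns 284–390, rows 203–260. Its black tab is near (377,240), the white cover at (330–368, 215–250), the tweezers at (397,240) and the marker at (276,217). The scene view agrees. I'll get a coarse fix from these, then move in with the wrist camera.

```bash
python3 - <<'E'
from h import *
s=snap("top"); im=s["color"].astype(int); P=depthpts(s)
sub=np.zeros((400,640),bool); sub[200:262,282:392]=1
m=sub&(P[:,:,2]>20)&(P[:,:,2]<65)
pts=P[m][:,:2].astype(np.float32); print("box",cv2.minAreaRect(pts),m.sum())
b=sub&(im.max(2)<50)&m
ys,xs=np.nonzero(b); k=xs>366
print("tab px",xs[k].mean(),ys[k].mean(),k.sum(), onplane(s,[[xs[k].mean(),ys[k].mean()]],42), P[b][k].mean(0))
h=m&(P[:,:,2]>50); print("rib",h.sum(),P[h].mean(0) if h.any() else 0)
E
```

```text
box ((446.3653259277344, -249.1884765625), (230.60687255859375, 89.06974029541016), 76.05306243896484) 3634
tab px nan nan 0 [[nan nan nan]] [nan nan nan]
rib 75 [ 431.20953154 -313.98612723   55.65201808]<stdin>:8: RuntimeWarning: Mean of empty slice.
  ret = ret.dtype.type(ret / rcount)
  ret = um.true_divide(
```

send_rows(deltas=[1,0.64,-0.88,0,0,0,-0.99,1,0.64,-0.88,0,0,0,-0.99,1,0.64,-0.88,0,0,0,-0.99,1,0.64,-0.88,0,0,0,-0.99,1,0.64,-0.88,0,0,0,-0.99])

```text
t: 0.57
eef_pos: [286.8, 432.8, 231.2]
tcp_rot: [-3.141, -0.0, 2.353]
ft_force: [0.3, 0.2, 0.3]
opening: 25.6
grasp_force: 0.0
```

send_rows(deltas=[1,0.64,-0.88,0,0,0,-0.99,1,0.64,-0.88,0,0,0,-0.99,1,0.64,-0.88,0,0,0,-0.99,1,0.64,-0.88,0,0,0,-0.99,1,0.64,-0.88,0,0,0,-0.99])

```text
t: 0.98
eef_pos: [409.3, 264.4, 231.4]
tcp_rot: [3.141, -0.0, 1.835]
ft_force: [1.1, 1.0, 0.8]
opening: 0.2
grasp_force: 0.0
```

send_rows(deltas=[1,0,-0.98,0,0,0,-0.99,1,0,-0.98,0,0,0,-0.99,1,0,-0.98,0,0,0,-0.99,1,0,-0.98,0,0,0,-0.99,1,0,-0.98,0,0,0,-0.99])

```text
t: 1.4
eef_pos: [408.2, 68.4, 231.3]
tcp_rot: [-3.142, -0.0, 1.317]
ft_force: [1.0, -0.9, 0.7]
opening: 0.2
grasp_force: 0.0
```

send_rows(deltas=[1,0,-0.98,0,0,0,0,1,0,-0.98,0,0,0,0,1,0,-0.98,0,0,0,0,1,0,-0.98,0,0,0,0,1,0,-0.98,0,0,0,0])

```text
t: 1.82
eef_pos: [408.1, -127.5, 231.5]
tcp_rot: [3.141, -0.001, 1.322]
ft_force: [1.5, 1.1, 0.2]
opening: -0.1
grasp_force: 0.0
```

send_rows(deltas=[1,0,-0.98,0,0,0,0,1,0,-0.98,0,0,0,0,1,0,-0.98,0,0,0,0,1,0,-0.98,0,0,0,0,1,0,0,0,0,0,0])

```text
t: 2.23
eef_pos: [406.7, -290.9, 232.0]
tcp_rot: [3.14, 0.005, 1.312]
ft_force: [-1.2, 0.2, -0.6]
opening: -0.1
grasp_force: 0.0
```

```bash
cat >> h.py <<'E'
from scipy.spatial.transform import Rotation as Ro
def wristT(s,o):
    T=np.eye(4);T[:3,:3]=Ro.from_euler("xyz",o["tcp_rot"]).as_matrix();T[:3,3]=o["eef_pos"]
    return T@s["tool_from_camera"]
E
python3 - <<'E'
from h import *
o=get_obs(); s=snap("wrist"); T=wristT(s,o); np.savez("w1.npz",T=T,**s); print(o["eef_pos"],o["tcp_rot"],T.round(2).tolist())
cv2.imwrite("pics/w1.png",s["color"][:,:,::-1])
E
```

```text
[ 406.67242532 -290.8930218   231.99137301] [3.13961555 0.00489174 1.31243609] [[0.97, -0.24, -0.07, 424.5], [-0.26, -0.92, -0.28, -219.17], [0.0, 0.29, -0.96, 374.41], [0.0, 0.0, 0.0, 1.0]]
```

View pics/w1.png

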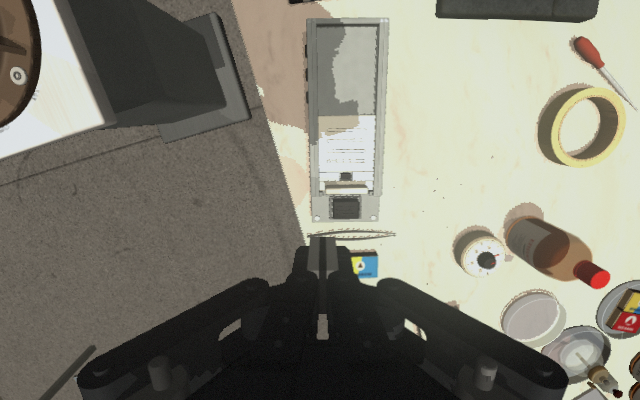

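The wrist view shows the box upright at columns 307–388, rows 18–221. The tab button is centred near (345,207), the rib is at rows 180–195, and the fingertips are at (322,258).

```bash
python3 - <<'E'
from h import *
s=dict(np.load("w1.npz")); T=s["T"]; P=depthpts(s,T); im=s["color"].astype(int)
v,u=np.mgrid[0:400,0:640]
roi=(u>303)&(u<392)&(v>14)&(v<224); Z=P[:,:,2]
m=roi&(Z>22)&(Z<65); r=cv2.minAreaRect(P[m][:,:2].astype(np.float32)); print("box",r)
b=(im.max(2)<70)&(u>325)&(u<366)&(v>194)&(v<221)
b=cv2.morphologyEx(b.astype(np.uint8),cv2.MORPH_OPEN,np.ones((3,3)))>0
px=cv2.minAreaRect(np.c_[u[b],v[b]].astype(np.float32)); print("tabpx",px,b.sum(),np.median(Z[b]),onplane(s,[px[0]],42,T),P[b][:,:2].mean(0))
h=roi&(Z>51)&(Z<62); hr=cv2.minAreaRect(P[h][:,:2].astype(np.float32)); print("rib",hr,Z[h].mean())
c=roi&(im.min(2)>190)&(Z<45)&(Z>33); print("cover z",np.median(Z[c]))
# second view: top cam
t=snap("top"); tm=t["color"].astype(int); b2=(tm.max(2)<60); b2[:228]=0;b2[252:]=0;b2[:,:366]=0;b2[:,388:]=0
ys,xs=np.nonzero(b2); print("top tab",len(xs),xs.mean() if len(xs) else 0, onplane(t,[[xs.mean(),ys.mean()]],42) if len(xs) else 0)
E
```

```text
box ((444.4870300292969, -246.80679321289062), (230.53106689453125, 89.68533325195312), 75.92367553710938)
tabpx ((338.0, 200.0), (2.0, 10.0), 90.0) 33 37.506650028235015 [[ 416.80261666 -324.54107235   42.        ]] [ 416.6816773 -326.1602406]
rib ((429.38006591796875, -311.7845458984375), (8.189616203308105, 49.73237991333008), 76.83943939208984) 55.420816584234764
cover z 38.151765230208525
top tab 0 0 0
```

```bash
cat > m.py <<'E'
from h import *
import sys
o=get_obs(); s=snap("wrist"); o2=get_obs(); T=wristT(s,o); print(o["eef_pos"],o["tcp_rot"],o2["eef_pos"],o2["tcp_rot"],o2["ft_force"])
cv2.imwrite(f"pics/{sys.argv[1]}.png",s["color"][:,:,::-1])
P=depthpts(s,T); X,Y,Z=P[:,:,0],P[:,:,1],P[:,:,2]
near=np.hypot(X-445,Y+248)<135
d=np.array([.243,.970]); L=(X-445)*d[0]+(Y+248)*d[1]; W=-(X-445)*d[1]+(Y+248)*d[0]
m=(abs(L)<125)&(abs(W)<52)&(Z>22)&(Z<65); print("box",cv2.minAreaRect(P[m][:,:2].astype(np.float32)))
h=m&(Z>51); print("rib",cv2.minAreaRect(P[h][:,:2].astype(np.float32)),Z[h].mean(),h.sum())
k=m&(L<-78)&(abs(W)<25)&(Z>36)&(Z<48); print("tab",k.sum(),cv2.minAreaRect(P[k][:,:2].astype(np.float32)) if k.sum()>9 else 0,np.median(Z[k]))
E
python3 m.py w2
```

```text
[ 407.66617646 -284.54411404  231.08198346] [-3.14086085e+00  1.03496806e-03  1.31705707e+00] [ 408.20451134 -282.74225041  230.96319147] [-3.14063937e+00 -6.23115884e-05  1.31998807e+00] [ 0.12469953  0.54352308 -0.81287388]
box ((444.5655822753906, -247.36610412597656), (230.18560791015625, 89.1954116821289), 75.96240997314453)
rib ((428.9099426269531, -312.03924560546875), (8.675997734069824, 48.64094161987305), 75.33187866210938) 55.175339410034304 317
tab 489 ((423.3297424316406, -339.1961669921875), (23.56951141357422, 31.331756591796875), 76.32572174072266) 41.20417046294364
```

send_rows(deltas=[1,0.075,-0.285,-0.5,0,0,0.05,1,0.075,-0.285,-0.5,0,0,0,1,0.075,-0.285,-0.5,0,0,0,1,0.075,-0.285,-0.5,0,0,0,1,0.075,-0.285,-0.5,0,0,0])

```text
t: 2.8
eef_pos: [424.8, -337.7, 130.2]
tcp_rot: [-3.142, -0.001, 1.33]
ft_force: [0.4, -0.6, 0.0]
opening: 0.2
grasp_force: 0.0
```

send_rows(deltas=[1,0,0,-0.5,0,0,0,1,0,0,-0.5,0,0,0,1,0,0,-0.25,0,0,0,1,0,0,0,0,0,0,1,0,0,0,0,0,0])

```text
t: 3.22
eef_pos: [424.1, -338.4, 81.5]
tcp_rot: [-3.141, -0.001, 1.328]
ft_force: [0.1, 0.3, 1.2]
opening: -0.3
grasp_force: 0.0
```

```bash
python3 m.py w3
```

```text
[ 424.06393081 -338.41379227   81.51562691] [-3.14103236e+00 -6.77636162e-04  1.32845168e+00] [ 424.35601055 -339.06301065   82.16178274] [ 3.14076693e+00 -8.68311364e-05  1.32805327e+00] [0.25929625 0.27191168 0.8011289 ]
box ((437.47265625, -281.91796875), (159.87188720703125, 86.70941162109375), 76.08881378173828)
rib ((429.4923400878906, -311.92822265625), (8.276876449584961, 49.410728454589844), 76.08544921875) 55.421262793882725 1103
tab 1435 ((423.16302490234375, -339.5533142089844), (24.2504940032959, 31.87946128845215), 75.9001235961914) 41.27192066189198
```

View pics/w3.png

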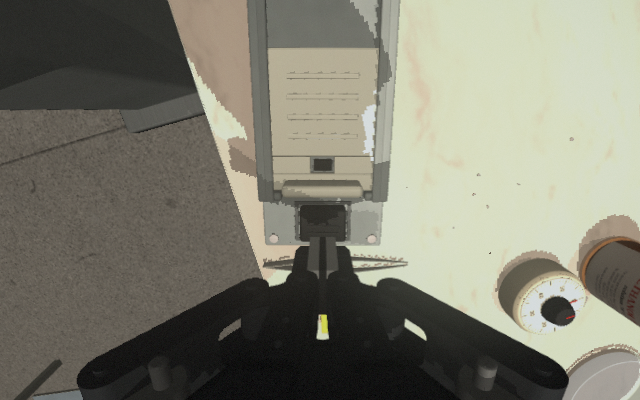

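Close view: button at columns 300–346, rows 205–240, with the fingertips centred over it at (322,238) and the rib just ahead. TCP agrees with the tab within about 1 mm, so I'll press now.

send_rows(deltas=[1,-0.025,-0.025,-0.3,0,0,0,1,0,0,-0.3,0,0,0,1,0,0,-0.25,0,0,0,1,0,0,-0.05,0,0,0,1,0,0,-0.05,0,0,0])

```text
t: 3.68
eef_pos: [422.2, -340.3, 42.5]
tcp_rot: [-3.14, -0.0, 1.327]
ft_force: [0.0, -0.4, -0.2]
opening: 0.1
grasp_force: 0.0
```

send_rows(deltas=[1,0,0,-0.05,0,0,0,1,0,0,-0.05,0,0,0,1,0,0,-0.05,0,0,0,1,0,0,-0.05,0,0,0,1,0,0,0,0,0,0])

```text
t: 4.1
eef_pos: [422.6, -340.6, 35.2]
tcp_rot: [3.142, 0.0, 1.327]
ft_force: [-0.2, 0.8, 1.8]
opening: -0.1
grasp_force: 0.5
```

send_rows(deltas=[1,0,0,-0.025,0,0,0,1,0,0,-0.025,0,0,0,1,0,0,-0.025,0,0,0,1,0,0,0,0,0,0,1,0,0,0,0,0,0])

```text
t: 4.52
eef_pos: [422.7, -340.8, 32.8]
tcp_rot: [3.141, 0.0, 1.327]
ft_force: [-2.7, 1.5, 10.2]
opening: 0.1
grasp_force: 4.9
```

send_rows(deltas=[1,0,0,-0.025,0,0,0,1,0,0,0,0,0,0,1,0,0,0.1,0,0,0,1,0,0,0.15,0,0,0,1,0,0,0.05,0,0,0])

```text
t: 4.93
eef_pos: [423.2, -340.8, 44.0]
tcp_rot: [3.141, 0.0, 1.327]
ft_force: [1.0, -0.2, 0.5]
opening: -0.0
grasp_force: 0.0
```

```bash
python3 m.py w4
```

```text
[ 423.16184315 -340.77907638   43.95919469] [3.14065120e+00 3.49565002e-04 1.32701864e+00] [ 423.25739055 -340.82666717   44.04539701] [3.14035156e+00 4.11368354e-04 1.32704676e+00] [0.10937023 0.2963244  0.68612941]
box ((435.3797912597656, -289.31671142578125), (144.83363342285156, 86.45203399658203), 75.9638900756836)
rib ((426.9656982421875, -321.62774658203125), (27.830907821655273, 49.76416778564453), 75.96832275390625) 56.298206297066756 2425
tab 6 0 47.84660963740332
```

send_rows(deltas=[1,0.06,0.24,0,0,0,0,1,0.036,0.146,0,0,0,0,1,0.036,0.146,0,0,0,0,1,0.036,0.146,0,0,0,0,1,0.036,0.146,0,0,0,0])

```text
t: 5.4
eef_pos: [431.0, -306.5, 43.1]
tcp_rot: [-3.141, -0.0, 1.327]
ft_force: [-0.4, -0.0, -0.6]
opening: -0.1
grasp_force: 0.1
```

send_rows(deltas=[1,0.036,0.146,0,0,0,0,1,0.036,0.146,0,0,0,0,1,0.036,0.146,0,0,0,0,1,0.036,0.146,0,0,0,0,1,0.036,0.146,0,0,0,0])

```text
t: 5.82
eef_pos: [438.2, -277.8, 43.3]
tcp_rot: [-3.142, -0.0, 1.327]
ft_force: [0.1, 0.0, -0.0]
opening: 0.2
grasp_force: 0.1
```

send_rows(deltas=[1,0.036,0.146,0,0,0,0,1,0.036,0.146,0,0,0,0,1,0.036,0.146,0,0,0,0,1,0.036,0.146,0,0,0,0,1,0,0,0,0,0,0])

```text
t: 6.23
eef_pos: [444.2, -253.5, 43.2]
tcp_rot: [-3.141, -0.001, 1.328]
ft_force: [0.2, -0.1, -0.9]
opening: 0.1
grasp_force: 0.0
```

```bash
python3 m.py w5; python3 - <<'E'
from h import *
s=snap("top"); cv2.imwrite("pics/t5.png",cv2.resize(s["color"][180:280,260:420,::-1],None,fx=4,fy=4))
E
```

```text
[ 444.23917569 -253.45827014   43.19685827] [-3.14131262e+00 -8.40512602e-04  1.32839124e+00] [ 444.07481754 -254.20998203   43.28120532] [-3.14150490e+00 -3.12581564e-04  1.32810274e+00] [ 0.14768016 -0.79442688 -0.75427891]
box ((450.7395935058594, -228.8114471435547), (191.99815368652344, 86.61662292480469), 76.0492172241211)
rib ((446.7309875488281, -241.12545776367188), (14.132368087768555, 49.8955192565918), 75.8424072265625) 56.34032318605856 2355
tab 0 0 nan
  return _methods._mean(a, axis=axis, dtype=dtype,
  ret = ret.dtype.type(ret / rcount)
```

View pics/w5.png

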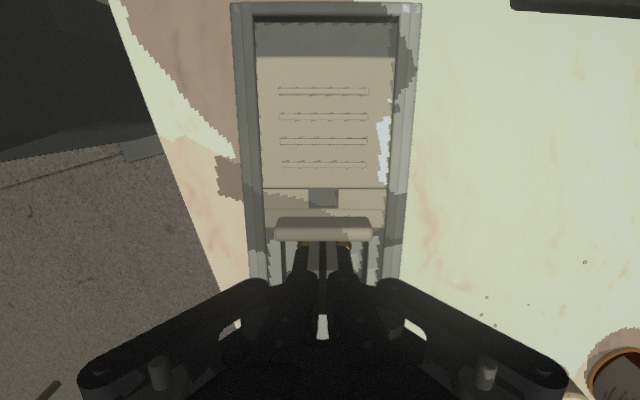

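The wrist view shows the cover (rows 57–240) sliding square in the rails, its window clear of the tooth, the rib at row 228 and a short gap left before the end stop (rows 22–57). I'll push about 15 mm more.

send_rows(deltas=[1,0.018,0.073,0,0,0,0,1,0.018,0.073,0,0,0,0,1,0.018,0.073,0,0,0,0,1,0.018,0.073,0,0,0,0,1,0.018,0.073,0,0,0,0])

```text
t: 6.75
eef_pos: [447.5, -240.2, 43.3]
tcp_rot: [3.141, 0.0, 1.327]
ft_force: [-0.0, -0.3, 0.6]
opening: -0.2
grasp_force: 0.3
```

send_rows(deltas=[1,0,0,0,0,0,0,1,-0.03,-0.12,0,0,0,0,1,-0.06,-0.24,0,0,0,0,1,0,0,0.4,0,0,0,1,0,0,0.5,0,0,0])

```text
t: 7.17
eef_pos: [442.2, -256.1, 78.9]
tcp_rot: [-3.139, 0.001, 1.325]
ft_force: [-0.0, 0.0, -0.3]
opening: 0.3
grasp_force: 0.0
```

send_rows(deltas=[1,0,-0.3,0.8,0,0,0,1,0,-0.5,0.8,0,0,0,1,0,-0.5,0.8,0,0,0,1,0,-0.5,0.8,0,0,0,1,0,0,0,0,0,0])

```text
t: 7.58
eef_pos: [444.2, -334.5, 213.7]
tcp_rot: [3.132, 0.006, 1.321]
ft_force: [-0.3, -1.7, -1.0]
opening: -0.0
grasp_force: 0.0
```

```bash
python3 m.py w6; python3 - <<'E'
from h import *
s=snap("top"); cv2.imwrite("pics/t6.png",cv2.resize(s["color"][150:290,190:430,::-1],None,fx=3,fy=3))
E
```

```text
[ 444.23857382 -334.54822872  213.73940765] [3.13208826 0.00565757 1.32132422] [ 443.92494771 -331.58677443  210.70174331] [3.13526402 0.00315405 1.32265952] [ 0.60566764  0.74677119 -0.82072186]
box ((443.366455078125, -257.53448486328125), (208.9477996826172, 86.49781799316406), 76.13440704345703)
rib ((450.54412841796875, -225.31346130371094), (7.477789878845215, 49.955684661865234), 75.71569061279297) 55.782772884328395 456
tab 0 0 nan
  return _methods._mean(a, axis=axis, dtype=dtype,
  ret = ret.dtype.type(ret / rcount)
```

View pics/w6.png

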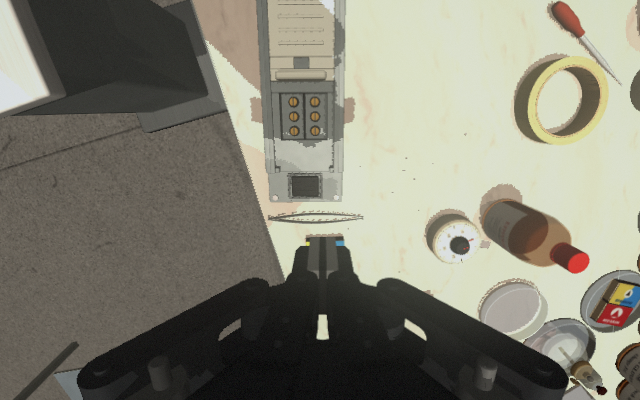

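All six terminals at (290–320, 95–135) are uncovered. The rib moved about 89 mm (cover at box x of about +59 mm), the tab is in, and the bystanders are undisturbed. The arm is clear, so I'll settle and hand in.

send_rows(deltas=[1,0,0,0,0,0,0,1,0,0,0,0,0,0,1,0,0,0,0,0,0,1,0,0,0,0,0,0,1,0,0,0,0,0,0])

```text
t: 8.1
eef_pos: [443.7, -326.3, 206.7]
tcp_rot: [-3.141, -0.0, 1.327]
ft_force: [0.3, -0.2, 0.3]
opening: 0.1
grasp_force: 0.0
```

```bash
python3 -c "
from cell import *
print(hand_in())"
```

```text
the job is handed in; nothing more can be done
None
```

I pressed the snap tab fully in, slid the cover about 89 mm onto the landing deck so all six terminals are uncovered, backed the arm clear, and handed the job in at about 8 s; no verdict came back.

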